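# Fit the drill guide plate on the jig pin and swing the keeper over it

## Task

Lay the aluminium drill guide plate on the wooden drilling jig and nudge it along the slot, with light pressure, until its big hole drops over the steel locating pin and the plate lies flush and square on the board, its long end under where the keeper goes. Then swing the keeper bar by its wooden knob right round to its stop, over the plate, and let go. Never force the plate against the jig: a gentle push, well under 30 N, is all it takes; leave the jar, the stopper and the screwdriver where they are.

Things in the scene. Friction and masses are not known exactly. Their poses are not given: they have to be found in the camera images.
- jig: fixed wooden board 170 (x) x 290 (y) x 24 mm; origin at the centre of its underside, z up. A dark slot runs along its y axis. In it stands one steel locating pin, 12 mm diameter, 12 mm high above the board, bevelled top (flat 10.4 mm across). At the other end: the keeper on an 18 mm steel post
- slot_mid (a point): middle of the 56 mm long slot, on the board's top face, at jig (0, -60, 24) mm; axes as the jig's. The pin is clamped on the slot's line (jig x = 0), anywhere up to 20 mm either way of this point along jig y; its place is not reported. It does not move when pushed
- plate: loose aluminium plate 50 (x) x 130 (y) x 16 mm, about 0.2 kg; origin at the centre of its underside, z up. Big 14 mm through hole at (0, -25) mm; a 7 mm drill hole at (0, 10) mm is too small for the pin. Starts flat on the bench, tail end roughly to world +y. Fits with its y axis along the jig's y, tail towards the keeper. Can be gripped across its 50 mm width
- big_hole (a point): centre of the big hole on the plate's underside, at plate (0, -25, 0) mm
- tail (a point): middle of the plate's long (tail) end at the underside, at plate (0, 65, 0) mm, 90 mm from the big hole
- keeper (a joint): keeper angle, rad: 0 = open, bar along the jig's +y; it turns counter-clockwise from above to its stop at 1.57, bar along the jig's -x, across the plate. Starts at 0 to 0.4; friction holds it; about 1 N at the knob turns it. Bar 18 mm wide, 8 thick, underside 19 mm above the board: 3 mm above a flush plate; a plate up on the pin is in its way
- keeper_pivot (a point): the keeper's vertical turning axis, at the underside of the bar, at jig (58, 0, 43) mm
- keeper_knob (a point): middle of the keeper's wooden knob, an upright cylinder of 16 mm diameter and 32 mm height, on the bar 85 mm from the pivot axis; this point is 30 mm above the bar's underside, the knob reaches 16 mm above it and below it
- stopper: bystander: loose turned dark-wood bottle stopper, 38 mm diameter, 63 mm tall, standing; origin under its centre
- finish_jar: bystander: loose amber glass jar, 60 mm diameter, 85 mm tall; origin under its centre
- screwdriver: bystander: loose screwdriver lying on the bench; origin at its middle
Mind the look-alikes: they are no part of the job. Several things look just like the plate: the one meant starts nearest to the robot's base.

How it is judged:
On the way, in this order (a step that is already met when the one before it is completed fails the run):
1. the plate lies flush on the board with the pin in its big hole, tail towards the keeper, while the keeper is still open (below 0.8 rad) (z of big_hole in the frame of slot_mid between -0.003 and 0.002 m and z of tail in the frame of slot_mid between -0.003 and 0.003 m and x of big_hole in the frame of slot_mid between -0.004 and 0.004 m and y of big_hole in the frame of slot_mid between -0.023 and 0.023 m and y of tail in the frame of slot_mid above 0.06 m and value of joint keeper below 0.8 rad), for 0.2 s.
2. the keeper is swung over the plate to its stop (beyond 1.42 rad) (value of joint keeper above 1.42 rad), for 0.1 s.
At the end, for the whole second after the job is handed in: the plate lies flush on the jig board (2 mm at the hole, 3 mm at the tail) with the pin in its big hole (hole within 4 mm of the slot's line), tail towards the keeper, within 0.2 rad of the slot's line; the keeper is at its stop (beyond 1.42 rad), over the plate; all at rest (z of big_hole in the frame of slot_mid between -0.003 and 0.002 m and z of tail in the frame of slot_mid between -0.003 and 0.003 m and x of big_hole in the frame of slot_mid between -0.004 and 0.004 m and y of big_hole in the frame of slot_mid between -0.023 and 0.023 m and angle between the y axis of plate and the y axis of jig, either way round below 0.2 rad and y of tail in the frame of slot_mid above 0.06 m and value of joint keeper above 1.42 rad and linear speed of plate below 0.02 m/s); the robot touches nothing.
It fails at once if the plate is pressed on the jig's board, pin or keeper with more than 30 N (contact force between plate and jig above 30 N).
It fails at once if the stopper is moved more than 20 mm (distance of stopper from where it was at the start of the episode above 0.02 m).
It fails at once if the jar is moved more than 20 mm (distance of finish_jar from where it was at the start of the episode above 0.02 m).
It fails at once if the screwdriver is moved more than 20 mm (distance of screwdriver from where it was at the start of the episode above 0.02 m).
It also fails if it takes over 72 s, if anything falls off the work surface, if the arm or the gripper's body presses on something with over 40 N, if the wrist force passes 120 N, or if a joint passes its speed limit or range.

## Robot

A 6-joint arm with a two-finger parallel gripper is mounted at the origin on the work surface. World frame = base frame: x ahead of the robot, y to its left, z up, the work surface at z = 0. Lengths are in m, angles in rad, forces in N, time in s.
With the tool pointing down it reaches from about 0.35 to 0.775 m from the base axis. Payload 7.3 kg.
Tool frame: the origin (TCP) lies midway between the tips of the shut fingers; the grasp point (between the pads) lies 19 mm behind it; z points along the fingers, y is the line along which they close (so a half turn about z gives the same grasp; the last joint's range is limited). The gripper opens to 92 mm and grips with 3 to 60 N. Pads are 19 mm wide; open, the fingers measure 130 mm over their backs; the gripper's body (75 mm by 190 mm) begins 47 mm behind the grasp point.
Start: joints at [-1.305, 0.342, 1.524, -0, 1.275, -0.146], TCP at [0.21, -0.481, 0.227] pointing down, gripper open.
Joint ranges: [-2.53, 2.53], [-0.77, 2.02], [0.04, 2.7], [-1, 4.14], [0.28, 2.66], [-3.11, 3.11]. Speed limits (rad/s): [2.57, 2.57, 3.14, 3.14, 3.14, 3.14].

## Interface

Orientations are given as a unit quaternion [w, x, y, z].
In Python, from station import * gives the robot as it stands. The module is installed in compiled form; this text tells all that it offers.
- The arm moves only by the tool play_rows, never from a script. Its argument "increments" is a list of rows, each a list of 3 entries, a list of its own where there are three numbers: the closure, from -1 (fully open) to 1 (shut), then the shift along the tool's x, y, z in m, then the turn, a rotation vector about the tool's x, y, z in units of 6 degrees (1.0 is 6 degrees). A call has exactly 8 rows; each row shifts and turns the commanded pose from where the row before left it, along the tool's axes as they then stand; what a row does not reach is not made up. A row lasts 1/12 s, in which the tool goes at most 41.7 mm and 7.16 degrees, less where a joint would pass 70% of its speed; a pose out of reach is approached as far as the arm can. A call is refused whole if a number of a shift passes 0.0417 or a number of a turn 1, either way. A call with a gripper value outside its range is refused whole. The fingers move at their own pace and stop on an object; "newtons" is the grip in N (left out, the last holds). Time passes only in rows, so rows that do not move let the fingers close, or fill a call up. It gives the time, the measured TCP pose, the force, the opening and the grip force at its end, in the units of the state.
- sense(): the state, without advancing time (a new reading comes with each control period).
- read_camera(name): name is "scene" or "side" or "wrist"; returns a dict with "frame" (384x512x3 uint8, red, green, blue), "vertical_fov" (degrees; the focal length in pixels is half the picture's height over the tangent of half this angle, whatever the lens; pixels are square), "cx", "cy" (the principal point, pixels), "world_to_cam" (4x4, takes a point from world to camera coordinates). Camera axes: x right, y down, z forward; pixel columns grow to the right and rows downward; lengths in m; the calibration is good to about 2 mm. The wrist camera is an equidistant fisheye: a pixel r from the principal point sees the ray r / f radians off the axis. A picture is of the moment at which its call begins. There is no depth.
- finish_job(): hands the job in; it is judged then, once.
The state is a dict: "clock": time; "qpos": joint angles; "dq": joint speeds; "joint_torque": joint torques, N m; "position": TCP position; "ee_rot": TCP orientation; "ft_force": force on the tool from outside, world axes, zero at the start; "torque": the same for the moment, N m; "finger_gap": finger opening in m; "grasp_force": force on a finger pad.
Only numpy, scipy, OpenCV 4.12 (cv2) and the standard library are available. Lean on these libraries where they do the work, as an engineer would, in place of code of your own. Each camera call takes 0.05 s, during which the arm holds its last target. There are 200 camera calls.

## Working session

There is one attempt and no reset: what is moved stays moved. The work goes in short steps, Python scripts to look and compute and a tool call to move; the robot and the scene stay as the last step left them, time stands still between calls to the robot, and variables do not carry over. Pictures are saved under pics/ and viewed, at most 10 in all, crops included, and the job is handed in when it is done.

Besides the shell and the picture viewer there is one more tool, called after "Request:" by a JSON object that holds its "api" and its "payload". play_rows: Moves the arm, as the interface text tells. Its arguments: {"type":"object","properties":{"increments":{"type":"array","items":{"type":"array"}},"newtons":{"type":"number"}},"required":["increments"]}

```bash
mkdir -p pics; cat > h.py <<'E'
import numpy as np, cv2, pickle
def proj_ray(c,u,v,name):
    H=c['frame'].shape[0]; f=H/2/np.tan(np.radians(c['vertical_fov'])/2)
    x=(u-c['cx']); y=(v-c['cy'])
    if name=='wrist':
        r=np.hypot(x,y)+1e-9; t=r/f; d=np.array([np.sin(t)*x/r,np.sin(t)*y/r,np.cos(t)])
    else: d=np.array([x/f,y/f,1.0])
    T=np.linalg.inv(c['world_to_cam']); return T[:3,3],T[:3,:3]@d
def onz(c,u,v,z,name):
    o,d=proj_ray(c,u,v,name); return o+d*(z-o[2])/d[2]
def topix(c,p,name):
    q=c['world_to_cam']@np.append(p,1); H=c['frame'].shape[0]; f=H/2/np.tan(np.radians(c['vertical_fov'])/2)
    if name=='wrist':
        r=np.hypot(q[0],q[1])+1e-9;t=np.arctan2(r,q[2]);return c['cx']+f*t*q[0]/r,c['cy']+f*t*q[1]/r
    return c['cx']+f*q[0]/q[2],c['cy']+f*q[1]/q[2]
E
python3 - <<'E'
from station import *
import cv2,pickle,numpy as np
cs={n:read_camera(n) for n in("scene","side","wrist")}
pickle.dump(cs,open('c0.pkl','wb'))
for n,c in cs.items(): cv2.imwrite(f'pics/{n}0.png',c['frame'][:,:,::-1]); print(n,c['vertical_fov'],c['cx'],c['cy'],np.linalg.inv(c['world_to_cam']).round(3).tolist())
s=sense();print(s)
a=np.hstack([cs['scene']['frame'],cs['side']['frame']])
E
```

```text
scene 47.50111443423847 256.51033608278016 190.6183387808077 [[0.714, 0.42, -0.56, 1.218], [0.7, -0.43, 0.571, -0.613], [-0.001, -0.8, -0.601, 0.734], [0.0, 0.0, 0.0, 1.0]]
side 42.50745224644503 249.9979385750516 184.45824452421337 [[0.974, -0.151, 0.17, 0.329], [-0.227, -0.699, 0.678, -1.107], [0.017, -0.699, -0.715, 1.26], [0.0, 0.0, 0.0, 1.0]]
wrist 65.70646984690485 261.1593259453732 191.08452914701246 [[0.401, -0.887, -0.228, 0.272], [-0.916, -0.388, -0.1, -0.454], [0.0, 0.249, -0.969, 0.385], [0.0, 0.0, 0.0, 1.0]]
{'clock': 0.15, 'qpos': array([-1.30501921e+00,  3.42556526e-01,  1.52478151e+00, -4.89765055e-06,
        1.27538526e+00, -1.45981808e-01]), 'dq': array([-6.08462090e-04, -2.65928422e-03, -2.16998222e-03,  2.40549892e-03,
        7.49003160e-05,  9.48692067e-04]), 'joint_torque': array([ 9.20066668e-04, -4.31469941e+01, -2.44354320e+01,  7.17574172e-02,
        5.37947298e-02, -8.25654161e-05]), 'position': array([ 0.21006625, -0.48082097,  0.22621341]), 'ee_rot': array([-5.64168075e-04,  9.78881274e-01,  2.04428794e-01, -3.61793680e-05]), 'ft_force': array([ 0.22375271, -0.56288204,  0.58880055]), 'torque': array([ 0.01094863,  0.00421669, -0.03326599]), 'grasp_force': 0.0, 'finger_gap': 0.09193068957175705}
```

View pics/scene0.png

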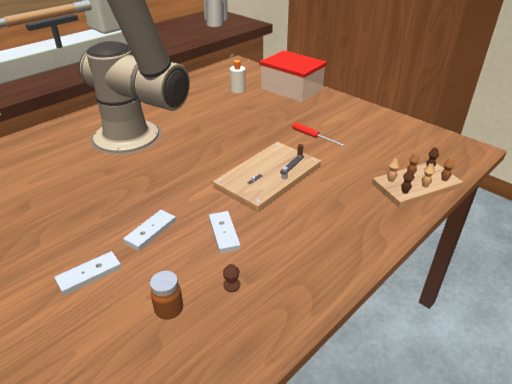

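View pics/side0.png

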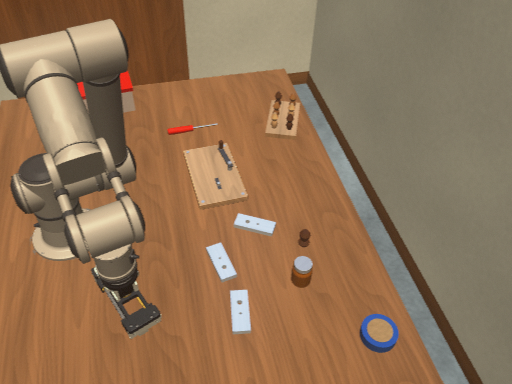

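Three candidate plates: scene (150,229), (89,271), (224,230), which match side (221,261), (240,311), (255,224). The jig is at scene (268,174), with the pin at about (252,180) and the keeper running from (285,172) to the knob at (300,150). Next I'll get world positions and an enlarged crop.

```bash
cat > m.py <<'E'
from h import *
cs=pickle.load(open('c0.pkl','rb'))
for n in('scene','side'):
    c=cs[n];hsv=cv2.cvtColor(c['frame'],cv2.COLOR_RGB2HSV)
    m=((hsv[...,1]<60)&(hsv[...,2]>170)).astype(np.uint8); 
    for q in cv2.findContours(m,cv2.RETR_EXTERNAL,cv2.CHAIN_APPROX_NONE)[0]:
        if not 250<cv2.contourArea(q)<2500: continue
        W=np.array([onz(c,*p[0],.016,n)[:2] for p in q],np.float32)
        r=cv2.minAreaRect(W); 
        if np.linalg.norm(W.mean(0)-[.5,0])<1: print(n,'plate',cv2.boundingRect(q),np.round(r[0],3),np.round(r[1],3),round(r[2],1),'dist',np.linalg.norm(r[0]).round(3))
    m=((hsv[...,1]<150)&(hsv[...,1]>60)&(hsv[...,2]>150)&(hsv[...,0]<25)).astype(np.uint8)
    for q in cv2.findContours(m,cv2.RETR_EXTERNAL,cv2.CHAIN_APPROX_NONE)[0]:
        if cv2.contourArea(q)<1500: continue
        W=np.array([onz(c,*p[0],.024,n)[:2] for p in q],np.float32)
        r=cv2.minAreaRect(W); print(n,'jig',cv2.boundingRect(q),np.round(r[0],3),np.round(r[1],3),round(r[2],1),cv2.boxPoints(r).round(3).tolist())
a=cv2.resize(cs['scene']['frame'][190:310,45:250],None,fx=3.8,fy=3.8,interpolation=cv2.INTER_CUBIC)[:300*2]
b=cv2.resize(cs['side']['frame'][130:215,170:260],None,fx=6,fy=6,interpolation=cv2.INTER_CUBIC)
cv2.imwrite('pics/crop1.png',a[:,:,::-1]);cv2.imwrite('pics/crop2.png',b[:,:,::-1])
E
python3 m.py
```

```text
scene plate (150, 271, 27, 21) [ 0.631 -0.302] [0.056 0.056] 44.4 dist 0.699
scene plate (54, 251, 67, 40) [ 0.485 -0.4  ] [0.132 0.053] 81.7 dist 0.629
scene plate (461, 227, 46, 25) [1.065 0.301] [0.062 0.096] 83.1 dist 1.107
scene plate (209, 211, 31, 38) [ 0.6   -0.099] [0.051 0.133] 60.3 dist 0.608
scene plate (123, 210, 53, 37) [ 0.464 -0.222] [0.052 0.133] 10.9 dist 0.514
scene plate (93, 122, 65, 29) [ 0.035 -0.019] [0.208 0.165] 60.9 dist 0.04
scene jig (0, 56, 507, 328) [0.364 0.06 ] [1.391 1.203] 90.0 [[-0.23800000548362732, -0.6349999904632568], [0.9649999737739563, -0.6359999775886536], [0.9660000205039978, 0.7549999952316284], [-0.2370000034570694, 0.7559999823570251]]
side plate (230, 290, 21, 42) [ 0.485 -0.402] [0.13  0.052] 81.6 dist 0.63
side plate (206, 242, 31, 37) [ 0.463 -0.224] [0.05 0.13] 10.7 dist 0.515
side plate (234, 213, 42, 20) [ 0.599 -0.101] [0.051 0.131] 59.9 dist 0.608
side jig (66, 189, 65, 62) [0.097 0.028] [0.18  0.221] 15.5 [[-0.01899999938905239, 0.11100000143051147], [0.03999999910593033, -0.10199999809265137], [0.21299999952316284, -0.05400000140070915], [0.15399999916553497, 0.1589999943971634]]
side jig (0, 76, 182, 308) [-0.026  0.138] [0.414 1.512] 8.9 [[-0.3479999899864197, 0.8519999980926514], [-0.11299999803304672, -0.640999972820282], [0.29600000381469727, -0.5770000219345093], [0.061000000685453415, 0.9169999957084656]]
side jig (0, 31, 76, 55) [-0.133  1.072] [0.314 0.403] 15.0 [[-0.3370000123977661, 1.2259999513626099], [-0.2329999953508377, 0.8360000252723694], [0.07000000029802322, 0.9179999828338623], [-0.03400000184774399, 1.3070000410079956]]
side jig (122, 16, 314, 368) [0.59  0.312] [2.02  0.792] 86.9 [[0.14000000059604645, -0.6759999990463257], [0.9309999942779541, -0.718999981880188], [1.0410000085830688, 1.2990000247955322], [0.25, 1.3420000076293945]]
```

View pics/crop1.png

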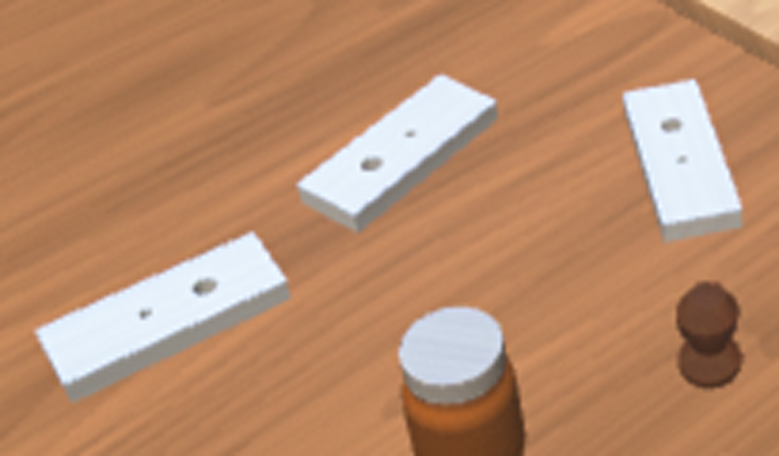

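View pics/crop2.png

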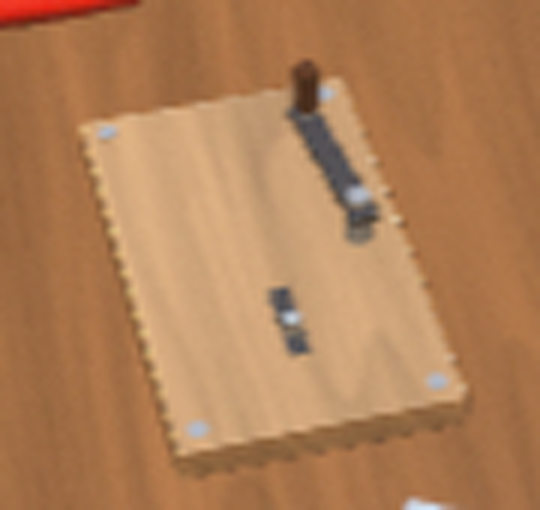

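The crop shows the nearest plate (scene (150,229), 0.514 m from the base; the others are at 0.61 and 0.63 m). Its big hole is at the -y end, as described, so this is the one meant. On the jig (side crop) the top corners are (82,127), (340,82), (467,390), (178,455), the pin is at (290,316), the post at (358,190) and the knob top at (306,66).

```bash
cat > j.py <<'E'
from h import *
cs=pickle.load(open('c0.pkl','rb'));c=cs['side']
px=lambda u,v:((u+.5)/6+170-.5,(v+.5)/6+130-.5)
P=np.array([onz(c,*px(*p),.024,'side') for p in[(82,127),(340,82),(467,390),(178,455)]])
print(P.round(4)); ctr=P.mean(0)
print('sides',[np.linalg.norm(P[i]-P[i-3]).round(3) for i in range(4)])
y=(P[0]+P[1]-P[2]-P[3]);yaw=np.arctan2(-y[0],y[1]);x=(P[1]+P[2]-P[0]-P[3]);print('ctr',ctr,'yaw',np.degrees(yaw),np.degrees(np.arctan2(x[1],x[0])))
R=np.array([[np.cos(yaw),-np.sin(yaw)],[np.sin(yaw),np.cos(yaw)]])
for nm,p,z in(('pin',(290,316),.036),('slot a',(279,289),.024),('slot b',(299,353),.024),('knob',(306,66),.089),('post',(358,190),.052)):
    w=onz(c,*px(*p),z,'side');print(nm,w.round(4),'jig',(R.T@(w-ctr)[:2]).round(4))
for p in P: print(np.round(topix(cs['scene'],p,'scene')))
E
python3 j.py
```

```text
[[0.4191 0.2881 0.024 ]
 [0.5844 0.2966 0.024 ]
 [0.6034 0.0186 0.024 ]
 [0.4344 0.0043 0.024 ]]
sides [np.float64(0.166), np.float64(0.279), np.float64(0.17), np.float64(0.284)]
ctr [0.51033185 0.15189886 0.024     ] yaw 3.4892215942943987 3.896663274380694
pin [0.5136 0.0866 0.036 ] jig [-0.0007 -0.0653]
slot a [0.5132 0.1217 0.024 ] jig [ 0.001  -0.0303]
slot b [0.515  0.0677 0.024 ] jig [-0.0004 -0.0843]
knob [0.5538 0.2415 0.089 ] jig [0.0488 0.0868]
post [0.5701 0.1663 0.052 ] jig [0.0605 0.0108]
[276. 142.]
[319. 161.]
[258. 205.]
[211. 181.]
```

Request:
{"api": "play_rows", "payload": {"increments": [[-1,[0,0,0],[0,0,-1]],[-1,[0,0,0],[0,0,-1]],[-1,[0.04,0,0],[0,0,-1]],[-1,[0.04,0,0],[0,0,-1]],[-1,[0.04,0,0],[0,0,-1]],[-1,[0.04,0,0],[0,0,-1]],[-1,[0,0.04,0],[0,0,-1]],[-1,[0,0.04,0],[0,0,-1]]], "newtons": 15}}

```text
clock: 0.82
position: [0.3946, -0.4036, 0.2265]
ee_rot: [-0.001, 0.809, 0.588, -0.0]
ft_force: [0.8, -1.7, 1.0]
finger_gap: 0.0918
grasp_force: 0.0
```

Request:
{"api": "play_rows", "payload": {"increments": [[-1,[0.037,0.003,0],[0,0,0]],[-1,[0.037,0.003,0],[0,0,0]],[-1,[0.037,0.003,0],[0,0,0]],[-1,[0.037,0.003,0],[0,0,0]],[-1,[0.037,0.003,0],[0,0,-0.8]],[-1,[0,0,0.02],[0,0,-1]],[-1,[0,0,0.02],[0,0,-1]],[-1,[0,0,0.02],[0,0,-1]]]}}

```text
clock: 1.48
position: [0.4673, -0.2346, 0.1661]
ee_rot: [0.0, 0.677, 0.736, -0.0]
ft_force: [-1.0, 0.1, 0.1]
finger_gap: 0.0918
grasp_force: 0.0
```

Request:
{"api": "play_rows", "payload": {"increments": [[-1,[0,0,0.02],[0,0,-1]],[-1,[0,0,0.02],[0,0,0]],[-1,[0,0,0],[0,0,0]],[-1,[0,0,0],[0,0,0]],[-1,[0,0,0],[0,0,0]],[-1,[0,0,0],[0,0,0]],[-1,[0,0,0],[0,0,0]],[-1,[0,0,0],[0,0,0]]]}}

```text
clock: 2.15
position: [0.4673, -0.2358, 0.1277]
ee_rot: [0.001, 0.64, 0.768, 0.0]
ft_force: [-0.8, 0.2, -0.1]
finger_gap: 0.092
grasp_force: 0.0
```

```bash
cat > w.py <<'E'
from station import *
from h import *
import sys
c=read_camera('wrist');pickle.dump(c,open(f'w{sys.argv[1]}.pkl','wb'));s=sense();print(s['position'],s['ee_rot'])
cv2.imwrite(f'pics/w{sys.argv[1]}.png',c['frame'][:,:,::-1])
hsv=cv2.cvtColor(c['frame'],cv2.COLOR_RGB2HSV);m=((hsv[...,1]<60)&(hsv[...,2]>150)).astype(np.uint8)
for q in cv2.findContours(m,cv2.RETR_EXTERNAL,cv2.CHAIN_APPROX_NONE)[0]:
    if cv2.contourArea(q)>1500:
        W=np.array([onz(c,*p[0],.016,'wrist')[:2] for p in q],np.float32);r=cv2.minAreaRect(W);print(cv2.boundingRect(q),np.round(r[0],4),np.round(r[1],4),round(r[2],2))
E
python3 w.py 1
```

```text
[ 0.46718953 -0.23576084  0.12748826] [7.50285337e-04 6.40201045e-01 7.68207041e-01 3.78396844e-05]
(230, 100, 58, 138) [ 0.4634 -0.2207] [0.0516 0.1317] 11.07
(356, 15, 112, 126) [ 0.5994 -0.0975] [0.0512 0.1314] 60.28
```

View pics/w1.png

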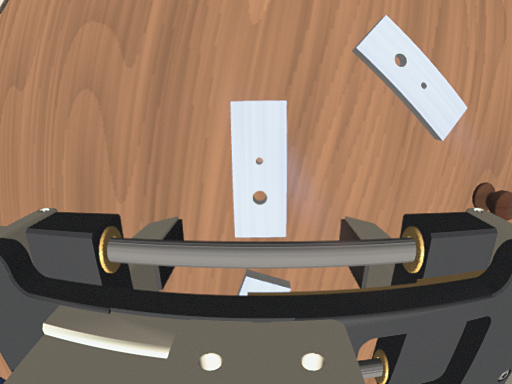

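The wrist view shows the plate between the fingers, spanning (231-287, 100-237) with the big hole at (260,197). It is aligned to within 1 mm and 0.6°, so I'm descending and gripping.

Request:
{"api": "play_rows", "payload": {"increments": [[-1,[0,0,0.03],[0,0,-0.1]],[-1,[0,0,0.03],[0,0,0]],[-1,[0,0,0.03],[0,0,0]],[-1,[0,0,0.02],[0,0,0]],[-1,[0,0,0.013],[0,0,0]],[-1,[0,0,0],[0,0,0]],[-1,[0,0,0],[0,0,0]],[1,[0,0,0],[0,0,0]]]}}

```text
clock: 2.87
position: [0.4674, -0.2359, 0.0047]
ee_rot: [0.001, 0.636, 0.772, 0.0]
ft_force: [-0.0, -0.3, -0.5]
finger_gap: 0.0887
grasp_force: 0.0
```

Request:
{"api": "play_rows", "payload": {"increments": [[1,[0,0,0],[0,0,0]],[1,[0,0,0],[0,0,0]],[1,[0,0,0],[0,0,0]],[1,[0,0,0],[0,0,0]],[1,[0,0,0],[0,0,0]],[1,[0,0,0],[0,0,0]],[1,[0,0,0],[0,0,0]],[1,[0,0,0],[0,0,0]]], "newtons": 20}}

```text
clock: 3.53
position: [0.4668, -0.2356, 0.0039]
ee_rot: [-0.0, 0.636, 0.772, -0.0]
ft_force: [-1.2, 0.4, 2.8]
finger_gap: 0.0502
grasp_force: 20.0
```

Request:
{"api": "play_rows", "payload": {"increments": [[1,[0,0,-0.02],[0,0,0]],[1,[0,0,-0.035],[0,0,0]],[1,[0,0,-0.035],[0,0,0]],[1,[0.03,0.015,-0.03],[0,0,0]],[1,[0.035,0.018,0],[0,0,0]],[1,[0.036,0.018,0],[0,0,0]],[1,[0.036,0.018,0],[0,0,0]],[1,[0.036,0.018,0],[0,0,0.2]]]}}

```text
clock: 4.2
position: [0.5185, -0.0498, 0.1214]
ee_rot: [-0.0, 0.644, 0.765, -0.0]
ft_force: [1.1, 0.3, -2.7]
finger_gap: 0.05
grasp_force: 20.0
```

Request:
{"api": "play_rows", "payload": {"increments": [[1,[0,0,0],[0,0,0.5]],[1,[0,0,0],[0,0,0.5]],[1,[0,0,0],[0,0,0]],[1,[0,0,0],[0,0,0]],[1,[0,0,0],[0,0,0]],[1,[0,0,0],[0,0,0]],[1,[0,0,0],[0,0,0]],[1,[0,0,0],[0,0,0]]]}}

```text
clock: 4.87
position: [0.5186, -0.0519, 0.1215]
ee_rot: [0.0, 0.683, 0.73, -0.0]
ft_force: [0.3, -0.3, -3.5]
finger_gap: 0.0497
grasp_force: 20.0
```

```bash
python3 w.py 2
```

```text
[ 0.51855814 -0.05185634  0.12147516] [ 2.41101349e-05  6.83423890e-01  7.30021770e-01 -4.01829890e-05]
(217, 267, 90, 25) [ 0.5256 -0.1473] [0.0916 0.0295] 3.76
(209, 87, 138, 155) [ 0.5355 -0.0301] [0.1279 0.1448] 4.19
```

View pics/w2.png

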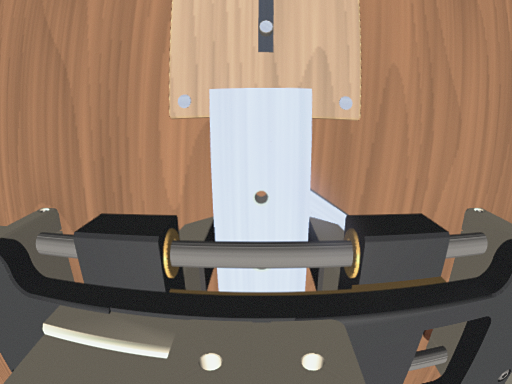

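The picture shows the pin top at (265,26), the board's front corners at (169,118) and (360,119), the plate's drill hole at (261,197) and its tail edge from (210,88) to (311,88).

```bash
cat > k.py <<'E'
from h import *
c=pickle.load(open('w2.pkl','rb'));f=c['frame'];tcp=np.array([.51856,-.05186,.12148])
g=cv2.cvtColor(f,cv2.COLOR_RGB2GRAY)
def cen(x0,y0,x1,y1,cond):
    m=cv2.moments(cond(g[y0:y1,x0:x1].astype(int)).astype(np.uint8),True);return x0+m['m10']/m['m00'],y0+m['m01']/m['m00'],m['m00']
pin=cen(259,15,273,38,lambda a:a>140);dh=cen(252,188,270,206,lambda a:a<130);print(pin,dh)
W=lambda p,z:onz(c,p[0],p[1],z,'wrist')
print('pin',W(pin,.036)); zt=tcp[2]+.012
d=W(dh,zt);a=W((210,88),zt);b=W((311,88),zt);print('drill',d,'tail',(a+b)/2, 'width',np.linalg.norm(a-b))
t=(a+b)/2-d;print('plate yaw',np.degrees(np.arctan2(-t[0],t[1])),np.degrees(np.arctan2((b-a)[1],(b-a)[0])),'len',np.linalg.norm(t))
print('board front yaw',[W(p,.024) for p in[(169,118),(360,119)]],[W(p,.024) for p in[(172,3),(360,3)]])
s=[W(p,.024) for p in[(265.5,51),(266,3)]];print('slot',s)
E
python3 k.py
```

```text
(265.6, 26.092307692307692, 130.0) (260.5764705882353, 198.08235294117648, 85.0)
pin [0.51328023 0.09110925 0.036     ]
drill [ 0.51722891 -0.02670731  0.13348   ] tail [0.51348579 0.02909013 0.13348   ] width 0.04954245087456191
plate yaw 3.837888982895513 3.771663039428833 len 0.05592285082349636
board front yaw [array([0.43369461, 0.0097902 , 0.024     ]), array([0.6020096 , 0.02041259, 0.024     ])] [array([0.42789433, 0.11709267, 0.024     ]), array([0.59641461, 0.12956077, 0.024     ])]
slot [array([0.51461579, 0.07189014, 0.024     ]), array([0.51210623, 0.11727449, 0.024     ])]
```

Request:
{"api": "play_rows", "payload": {"increments": [[1,[0.03,0.001,0],[0,0,0]],[1,[0.03,0.001,0],[0,0,0]],[1,[0.03,0.001,0],[0,0,0]],[1,[0.03,0.001,0],[0,0,0]],[1,[0.0285,0,0],[0,0,0]],[1,[0,0,0.02],[0,0,0]],[1,[0,0,0.025],[0,0,0]],[1,[0,0,0.02],[0,0,0]]], "newtons": 15}}

```text
clock: 5.58
position: [0.5126, 0.0976, 0.0556]
ee_rot: [0.0, 0.683, 0.731, 0.0]
ft_force: [-0.5, -0.0, -2.0]
finger_gap: 0.0497
grasp_force: 15.0
```

Request:
{"api": "play_rows", "payload": {"increments": [[1,[0,0,0.005],[0,0,0]],[1,[0,0,0.003],[0,0,0]],[1,[0,0,0],[0,0,0]],[1,[0,0,0.001],[0,0,0]],[1,[0,0,0.001],[0,0,0]],[1,[0,0,0],[0,0,0]],[1,[0,0,0],[0,0,0]],[1,[0,0,0],[0,0,0]]]}}

```text
clock: 6.25
position: [0.5131, 0.0969, 0.0469]
ee_rot: [0.0, 0.683, 0.73, 0.0]
ft_force: [-0.5, -0.4, -1.8]
finger_gap: 0.0498
grasp_force: 15.0
```

Request:
{"api": "play_rows", "payload": {"increments": [[1,[0,0,0.002],[0,0,0]],[1,[0,0,0.002],[0,0,0]],[1,[0,0,0.001],[0,0,0]],[1,[0,0,0.001],[0,0,0]],[1,[0,0,0.001],[0,0,0]],[1,[0,0,0],[0,0,0]],[1,[0,0,0],[0,0,0]],[1,[0,0,0],[0,0,0]]]}}

```text
clock: 6.92
position: [0.5128, 0.0969, 0.0397]
ee_rot: [0.0, 0.683, 0.73, -0.0]
ft_force: [-0.9, -1.0, 1.6]
finger_gap: 0.0497
grasp_force: 15.0
```

Contact with the pin top at z = 0.0397, about 3 N. Sliding towards +y in small steps.

Request:
{"api": "play_rows", "payload": {"increments": [[1,[0.001,0,0.0005],[0,0,0]],[1,[0,0,0],[0,0,0]],[1,[0.001,0,0],[0,0,0]],[1,[0,0,0],[0,0,0]],[1,[0.001,0,0],[0,0,0]],[1,[0,0,0],[0,0,0]],[1,[0,0,0],[0,0,0]],[1,[0,0,0],[0,0,0]]]}}

```text
clock: 7.58
position: [0.5123, 0.1, 0.0386]
ee_rot: [-0.0, 0.683, 0.73, -0.0]
ft_force: [0.5, 0.3, -2.4]
finger_gap: 0.0496
grasp_force: 15.0
```

Contact is lost and the tool is lower, so the hole has probably found the pin. Lowering gently.

Request:
{"api": "play_rows", "payload": {"increments": [[1,[0,0,0.001],[0,0,0]],[1,[0,0,0],[0,0,0]],[1,[0,0,0.001],[0,0,0]],[1,[0,0,0],[0,0,0]],[1,[0,0,0],[0,0,0]],[1,[0,0,0],[0,0,0]],[1,[0,0,0],[0,0,0]],[1,[0,0,0],[0,0,0]]]}}

```text
clock: 8.25
position: [0.5126, 0.0999, 0.037]
ee_rot: [0.0, 0.683, 0.73, -0.0]
ft_force: [0.3, -0.2, -2.3]
finger_gap: 0.0499
grasp_force: 15.0
```

Request:
{"api": "play_rows", "payload": {"increments": [[1,[0,0,0.001],[0,0,0]],[1,[0,0,0.001],[0,0,0]],[1,[0,0,0.001],[0,0,0]],[1,[0,0,0.001],[0,0,0]],[1,[0,0,0],[0,0,0]],[1,[0,0,0],[0,0,0]],[1,[0,0,0],[0,0,0]],[1,[0,0,0],[0,0,0]]]}}

```text
clock: 8.92
position: [0.5126, 0.0999, 0.033]
ee_rot: [0.0, 0.683, 0.73, -0.0]
ft_force: [0.3, -0.3, -2.5]
finger_gap: 0.0501
grasp_force: 15.0
```

Request:
{"api": "play_rows", "payload": {"increments": [[1,[0,0,0.001],[0,0,0]],[1,[0,0,0.001],[0,0,0]],[1,[0,0,0.001],[0,0,0]],[1,[0,0,0.0005],[0,0,0]],[1,[0,0,0.0005],[0,0,0]],[1,[0,0,0],[0,0,0]],[1,[0,0,0],[0,0,0]],[1,[0,0,0],[0,0,0]]]}}

```text
clock: 9.58
position: [0.5126, 0.0999, 0.029]
ee_rot: [0.0, 0.683, 0.73, -0.0]
ft_force: [0.5, -0.7, -1.6]
finger_gap: 0.0499
grasp_force: 15.0
```

Request:
{"api": "play_rows", "payload": {"increments": [[1,[0,0,0.0005],[0,0,0]],[1,[0,0,0.0005],[0,0,0]],[1,[0,0,0],[0,0,0]],[1,[0,0,0],[0,0,0]],[1,[0,0,0],[0,0,0]],[1,[0,0,0],[0,0,0]],[1,[0,0,0],[0,0,0]],[1,[0,0,0],[0,0,0]]]}}

```text
clock: 10.25
position: [0.5127, 0.0999, 0.028]
ee_rot: [0.0, 0.683, 0.73, 0.0]
ft_force: [1.1, 0.4, -1.0]
finger_gap: 0.0496
grasp_force: 15.0
```

Request:
{"api": "play_rows", "payload": {"increments": [[0.5,[0,0,0],[0,0,0]],[0,[0,0,0],[0,0,0]],[-0.4,[0,0,0],[0,0,0]],[-0.6,[0,0,0],[0,0,0]],[-0.6,[0,0,0],[0,0,0]],[-0.6,[0,0,0],[0,0,0]],[-0.6,[0,0,0],[0,0,0]],[-0.6,[0,0,0],[0,0,0]]]}}

```text
clock: 10.92
position: [0.5126, 0.0999, 0.028]
ee_rot: [0.0, 0.683, 0.73, -0.0]
ft_force: [-0.9, 0.1, 0.5]
finger_gap: 0.0733
grasp_force: 0.0
```

Request:
{"api": "play_rows", "payload": {"increments": [[-0.6,[0,0,-0.01],[0,0,0]],[-0.6,[0,0,-0.03],[0,0,0]],[-0.6,[0,0,-0.035],[0,0,0]],[-0.6,[0,0,-0.035],[0,0,0]],[-0.6,[0,0,-0.02],[0,0,0]],[1,[0,0,0],[0,0,0]],[1,[0,0,0],[0,0,0]],[1,[0,0,0],[0,0,0]]]}}

```text
clock: 11.58
position: [0.512, 0.0999, 0.1576]
ee_rot: [-0.0, 0.683, 0.73, -0.0]
ft_force: [0.5, 0.3, -0.5]
finger_gap: 0.0581
grasp_force: 0.0
```

```bash
python3 w.py 3
```

```text
[0.51173208 0.09986684 0.15702918] [-0.00073209  0.68331015  0.7301274  -0.00082792]
(234, 101, 71, 135) [0.5203 0.1115] [0.0721 0.1426] 3.84
```

View pics/w3.png

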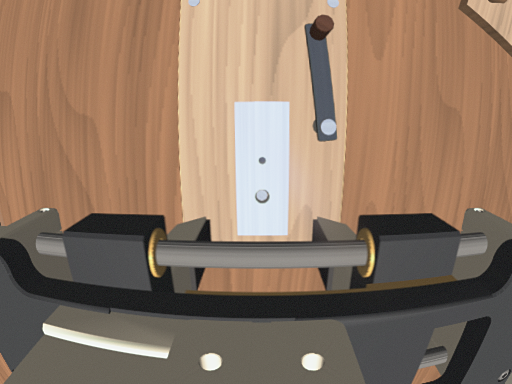

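The plate lies square, with the pin in its big hole at (262,196). The keeper post is at (328,127) and the knob top at (324,21). Working out the pivot and knob arc.

```bash
python3 - <<'E'
from h import *
c=pickle.load(open('w3.pkl','rb'));W=lambda u,v,z:onz(c,u,v,z,'wrist')[:2]
print('post',W(328,127,.053),'knob',W(324,21,.089),W(319,33,.057)) 
L,R=W(181,150,.024),W(344,150,.024);L2,R2=W(180,40,.024),W(346,40,.024);print(L,R,L2,R2)
p=W(328,127,.053)
for k in(W(324,21,.089),):
  d=k-p;print('r',np.linalg.norm(d),'angle keeper world',np.degrees(np.arctan2(-d[0],d[1])))
yaw=np.radians(3.6)
for a in np.radians([0,6,15,30,45,60,75,90]):
  t=a+yaw; print(np.degrees(a).round(),p+.085*np.array([-np.sin(t),np.cos(t)]))
E
```

```text
post [0.5682235  0.16187172] knob [0.55143155 0.24698052] [0.55351119 0.24600422]
[0.42927822 0.12872942] [0.59378763 0.13983634] [0.42175103 0.24137005] [0.58724815 0.2527509 ]
r 0.08674951263726881 angle keeper world 11.16109887986456
0.0 [0.56288631 0.24670399]
6.0 [0.55404816 0.24568138]
15.0 [0.54111196 0.24243203]
30.0 [0.52118522 0.23267002]
45.0 [0.50446406 0.21808323]
60.0 [0.492088   0.19966571]
75.0 [0.48490045 0.17867259]
90.0 [0.48339123 0.15653452]
```

Request:
{"api": "play_rows", "payload": {"increments": [[0,[0.036,0.0125,0],[0,0,0]],[0,[0.036,0.0125,0],[0,0,0]],[0,[0.036,0.0125,0],[0,0,0]],[0,[0.0355,0.0125,0],[0,0,0]],[0,[0,0,0],[0,0,-0.6]],[0,[0,0,0.015],[0,0,-0.6]],[0,[0,0,0.01],[0,0,0]],[0,[0,0,0],[0,0,0]]], "newtons": 6}}

```text
clock: 12.3
position: [0.5508, 0.2458, 0.129]
ee_rot: [-0.002, 0.637, 0.771, -0.003]
ft_force: [0.3, -0.8, 0.5]
finger_gap: 0.0462
grasp_force: 0.0
```

```bash
python3 w.py 4; python3 -c "
from station import *;s=sense();print(s['qpos'],s['finger_gap'])"
```

```text
[0.55159412 0.24572392 0.13054208] [-0.00142063  0.63701336  0.77084819 -0.00224069]
[ 2.92291475e-01  5.73088136e-01  1.42493161e+00 -1.32775362e-04
  1.14887771e+00  1.02790811e-01] 0.04590589160561341
```

View pics/w4.png

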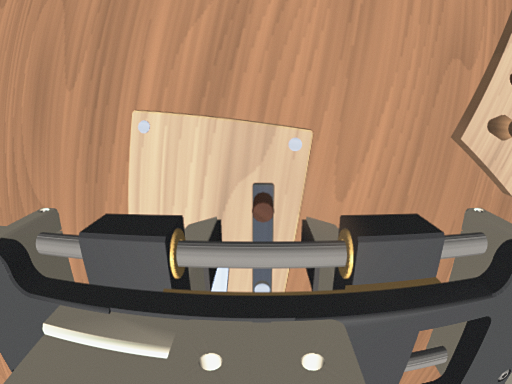

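The knob at (263,205) is centred between the fingers and the bar is upright in the picture. I'll check its radial position, then descend.

```bash
python3 - <<'E'
from h import *
c=pickle.load(open('w4.pkl','rb'))
print(onz(c,263,199,.089,'wrist'),onz(c,263,212,.089,'wrist'),onz(c,262,290,.053,'wrist'))
E
```

```text
[0.5505548 0.2556534 0.089    ] [0.55237823 0.24629687 0.089     ] [0.56848202 0.15864419 0.053     ]
```

Request:
{"api": "play_rows", "payload": {"increments": [[0,[0,0,0.02],[0,0,0]],[0,[0,0,0.02],[0,0,0]],[0,[0,0,0.02],[0,0,0]],[0,[0,0,0.01],[0,0,0]],[0,[0,0,0.002],[0,0,0]],[0,[0,0,0],[0,0,0]],[0,[0,0,0],[0,0,0]],[0,[0,0,0],[0,0,0]]]}}

```text
clock: 13.02
position: [0.5539, 0.2466, 0.0624]
ee_rot: [0.001, 0.636, 0.771, 0.001]
ft_force: [0.8, 0.9, 0.5]
finger_gap: 0.0457
grasp_force: 0.0
```

Request:
{"api": "play_rows", "payload": {"increments": [[0,[0,0,0.004],[0,0,0]],[0,[0,0,0],[0,0,0]],[1,[0,0,0],[0,0,0]],[1,[0,0,0],[0,0,0]],[1,[0,0,0],[0,0,0]],[1,[0,0,0],[0,0,0]],[1,[0,0,0],[0,0,0]],[1,[0,0,0],[0,0,0]]]}}

```text
clock: 13.68
position: [0.5529, 0.2465, 0.057]
ee_rot: [-0.0, 0.636, 0.772, -0.0]
ft_force: [-0.4, 0.5, 0.4]
finger_gap: 0.0158
grasp_force: 6.0
```

Request:
{"api": "play_rows", "payload": {"increments": [[1,[0,0,0],[0,0,0]],[1,[0,0,0],[0,0,0]],[1,[-0.0005,-0.0089,0],[0,0,-1]],[1,[-0.0005,-0.0089,0],[0,0,-1]],[1,[0,0,0],[0,0,0]],[1,[0,0,0],[0,0,0]],[1,[0,0,0],[0,0,0]],[1,[0,0,0],[0,0,0]]]}}

```text
clock: 14.35
position: [0.5361, 0.2416, 0.057]
ee_rot: [-0.0, 0.553, 0.833, 0.0]
ft_force: [-2.3, 4.3, 1.7]
finger_gap: 0.016
grasp_force: 6.0
```

Request:
{"api": "play_rows", "payload": {"increments": [[1,[-0.0005,-0.0089,0],[0,0,-1]],[1,[-0.0005,-0.0089,0],[0,0,-1]],[1,[-0.0005,-0.0089,0],[0,0,-1]],[1,[-0.0005,-0.0089,0],[0,0,-1]],[1,[-0.0005,-0.0089,0],[0,0,-1]],[1,[0,0,0],[0,0,0]],[1,[0,0,0],[0,0,0]],[1,[0,0,0],[0,0,0]]]}}

```text
clock: 15.02
position: [0.5001, 0.2141, 0.0569]
ee_rot: [-0.001, 0.318, 0.948, -0.0]
ft_force: [-6.0, 3.8, 3.5]
finger_gap: 0.0158
grasp_force: 6.0
```

Request:
{"api": "play_rows", "payload": {"increments": [[1,[-0.0005,-0.0089,0],[0,0,-1]],[1,[-0.0005,-0.0089,0],[0,0,-1]],[1,[-0.0005,-0.0089,0],[0,0,-1]],[1,[-0.0005,-0.0089,0],[0,0,-1]],[1,[-0.0005,-0.0089,0],[0,0,-1]],[1,[0,0,0],[0,0,0]],[1,[0,0,0],[0,0,0]],[1,[0,0,0],[0,0,0]]]}}

```text
clock: 15.68
position: [0.4836, 0.1723, 0.0568]
ee_rot: [-0.002, 0.062, 0.998, -0.001]
ft_force: [-7.6, -0.6, 4.5]
finger_gap: 0.0157
grasp_force: 6.0
```

Request:
{"api": "play_rows", "payload": {"increments": [[1,[-0.0003,-0.006,0],[0,0,-0.7]],[1,[-0.0002,-0.003,0],[0,0,-0.35]],[1,[-0.0002,-0.003,0],[0,0,-0.35]],[1,[0,-0.0015,0],[0,0,-0.2]],[1,[0,-0.0015,0],[0,0,-0.2]],[1,[0,0,0],[0,0,0]],[1,[0,0,0],[0,0,0]],[1,[0,0,0],[0,0,0]]]}}

```text
clock: 16.35
position: [0.4834, 0.1575, 0.0567]
ee_rot: [-0.002, -0.032, 0.999, -0.0]
ft_force: [-6.0, -0.2, 3.6]
finger_gap: 0.0156
grasp_force: 6.0
```

Request:
{"api": "play_rows", "payload": {"increments": [[1,[0,-0.001,0],[0,0,0]],[1,[0,-0.001,0],[0,0,0]],[1,[0,-0.001,0],[0,0,0]],[1,[0,0,0],[0,0,0]],[1,[0,0,0],[0,0,0]],[1,[0,0,0],[0,0,0]],[1,[0,0,0],[0,0,0]],[1,[0,0,0],[0,0,0]]]}}

```text
clock: 17.02
position: [0.4835, 0.1566, 0.0567]
ee_rot: [-0.002, -0.032, 0.999, 0.001]
ft_force: [-7.1, 11.2, 2.8]
finger_gap: 0.017
grasp_force: 6.0
```

The stop is reached: 11 N of push-back at y = 0.1566. Letting go and lifting away.

Request:
{"api": "play_rows", "payload": {"increments": [[0,[0,0,0],[0,0,0]],[0,[0,0,0],[0,0,0]],[0,[0,0,0],[0,0,0]],[0,[0,0,0],[0,0,0]],[0,[0,0,0],[0,0,0]],[0,[0,0,-0.02],[0,0,0]],[0,[0,0,-0.03],[0,0,0]],[0,[0,0,-0.03],[0,0,0]]]}}

```text
clock: 17.68
position: [0.4846, 0.1545, 0.1373]
ee_rot: [-0.001, -0.033, 0.999, -0.0]
ft_force: [0.7, 0.2, 1.0]
finger_gap: 0.0459
grasp_force: 0.0
```

Request:
{"api": "play_rows", "payload": {"increments": [[0,[0,0,-0.03],[0,0,0]],[0,[-0.03,0,-0.03],[0,0,0]],[0,[0.04,0,-0.03],[0,0,0]],[0,[0.04,0,0],[0,0,0]],[0,[0,0,0],[0,0,0]],[0,[0,0,0],[0,0,0]],[0,[0,0,0],[0,0,0]],[0,[0,0,0],[0,0,0]]]}}

```text
clock: 18.35
position: [0.4422, 0.152, 0.2216]
ee_rot: [0.001, -0.033, 0.999, -0.0]
ft_force: [-0.0, 0.6, -0.0]
finger_gap: 0.046
grasp_force: 0.0
```

```bash
python3 - <<'E'
from station import *
import cv2,numpy as np
print(sense()['position'],sense()['ft_force'])
a=read_camera('scene')['frame'][125:225,195:335];b=read_camera('side')['frame'][130:230,170:270]
f=lambda i:cv2.resize(i,None,fx=3.2,fy=3.2,interpolation=cv2.INTER_CUBIC)
cv2.imwrite('pics/end.png',np.hstack([f(a),f(b)])[:,:,::-1])
E
```

```text
[0.44224649 0.15198188 0.22160635] [-0.04034307  0.57998901 -0.044573  ]
```

View pics/end.png

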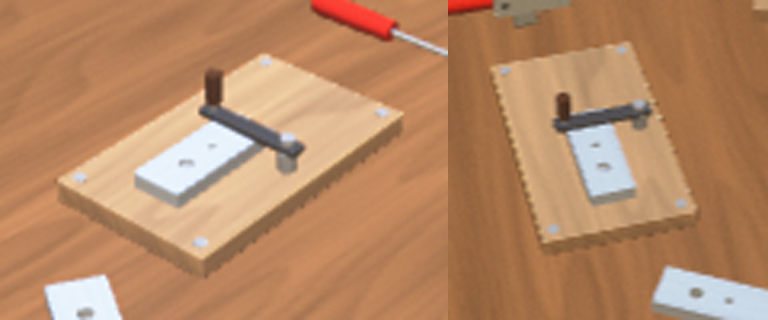

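The keeper bar lies across the plate at its stop, from the knob at (213,88) to the post at (287,150). The plate is flush and square under it, and the gripper is clear.

```bash
python3 -c "
from station import *;print(finish_job())"
```

```text
the job is handed in; nothing more can be done
None
```

The job is handed in: the plate looked flush and square on the jig with the pin in its big hole, and the keeper was turned to its stop over it and released; the system did not report a verdict.

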